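Open the chisel box by its concealed catch

ROBOT

A 6-joint arm with a two-finger parallel gripper is mounted at the origin on a cart in front of the work surface, level with it; the furniture and walls round the work are solid. World frame = base frame: x ahead of the robot, y to its left, z up, the work surface at z = 0. Lengths are in m, angles in degrees, forces in N, time in s.
With the tool pointing down it reaches from about 0.35 to 0.725 m from the base axis. Payload 4.3 kg.
Tool frame: the origin (TCP) lies between the finger pads; the fingertips stand 11 mm ahead of it and the grasp point (between the pads) lies 8 mm behind it; z points along the fingers, y is the line along which they close (so a half turn about z gives the same grasp; the last joint's range is limited). The gripper opens to 85 mm and grips with 20 to 120 N. Pads are 22 mm wide; open, the fingers measure 114 mm over their backs; the gripper's body (76 mm by 85 mm) begins 54 mm behind the grasp point. The pads swing forward as they close: fully open they stand 13 mm farther back than shut.
Start: joints at [-79.429, 21.618, 4.641, 73.018, 0, 83.68], TCP at [0.167, -0.55, 0.242] pointing down, gripper open.
Joint ranges: [-156.06, 156.06], [-48.1, 94.91], [-58.44, 69.94], [-101.28, 121.22], [-78.64, 73.56], [-180, 180]. Speed limits (degrees/s): [147.25, 147.25, 180, 180, 180, 180].

INTERFACE

Orientations are given as a 3x3 rotation matrix whose columns are the frame's x, y, z axes.
In Python, from station import r gives the robot as it stands.
- The arm moves only by the tool send_rows, never from a script. Its argument "commands" is a list of rows, each a list of 6 numbers: the shift along the tool's x, y, z in m, then the turn, a rotation vector about the tool's x, y, z in degrees. A call has 1 to 8 rows; each row is the pose to reach, as a shift and turn from the pose commanded when the call began, along the tool's axes at that moment; what a row does not reach only later rows make up. A row lasts 1/10 s, in which the tool goes at most 50 mm and 8.59 degrees, less where a joint would pass 70% of its speed; a pose out of reach is approached as far as the arm can. A call with a gripper value outside its range is refused whole. "grip" is the closure in counts, from 0 (fully open) to 255 (shut), set as the call begins (left out, the last holds). The fingers move at their own pace and stop on an object; "grip_force" is the grip in N (left out, the last holds). Time passes only in rows, so rows that repeat a pose let the fingers close. It gives the time, the measured TCP pose, the force, the opening and the grip force at its end, in the units of the state.
- r.get_obs(): the state, without advancing time (a new reading comes with each control period).
- r.capture(name): name is "scene" or "side" or "wrist"; returns a dict with "img" (384x512x3 uint8, blue, green, red), "fx", "fy", "cx", "cy" (pixels), "pose" (4x4, takes a point from camera to world coordinates). Camera axes: x right, y down, z forward; pixel columns grow to the right and rows downward; lengths in m; the calibration is good to about 2 mm. A picture is of the moment at which its call begins. There is no depth.
- r.close_job(): hands the job in; it is judged then, once.
The state is a dict: "t": time; "joints": joint angles; "joint_vel": joint speeds; "effort": joint torques, N m; "eef_pos": TCP position; "tool_rot": TCP orientation; "ft_force": force on the tool from outside, world axes, zero at the start; "moment": the same for the moment, N m; "opening": finger opening in m; "grasp_force": force on a finger pad.
Only numpy, scipy, OpenCV 4.12 (cv2) and the standard library are available. Lean on these libraries where they do the work, as an engineer would, in place of code of your own. Each camera call takes 0.05 s, during which the arm holds its last target. There are 200 camera calls.

TASK

The sliding lid of the wooden chisel box is locked by a concealed catch: one of the four dark squares set flush in the box's fixed end band is really a push button, the other three are only inlay. With the fingertips, feel across the squares for the one that gives and press it right in so that the lid springs loose, then let the button come back up and push the lid fully open by its finger scoop. Nothing needs grasping: lift nothing, and leave the tools in the box and the things around it where they lie.

Things in the scene. Friction and masses are not known exactly. Their poses are not given: they have to be found in the camera images.
- chisel_box: Pale birch box with a sliding lid, 230 x 400 x 78 mm, held fast to the bench. Origin: centre of its underside, on the bench top. Its z is up, its y runs along the length, its x across. The last 75 mm at the +y end is a fixed wooden band, top 78 mm above the bench; the rest is the lid.
- band_middle (a point): Middle of the band's top face (box frame x 0, y +162.5, z 78 mm); axes as the box. Four alike dark walnut squares, 42 mm wide, each in a 44 mm square opening, lie flush in a row along x through this point, centres at x = -78, -26, +26, +78 mm. One is the sprung button (which one changes from run to run); the other three are rigid.
- catch (a joint): How far the button square is pressed straight down, in m: 0 flush, 0.007 at its stop. It is sprung: about 2 N to start it, 4 to 5 N at the stop. At about 4 mm it lets go of the lid, which a spring then pushes open by about 25 mm; when released the button rises flush again.
- lid (a joint): How far the lid has slid towards the box's -y, in m: 0 closed and locked, 0.175 fully open at its stop, 24 mm at least once sprung loose. It runs in grooves, stays where it is left, needs about 1 N plus 0.8 N at 0.1 m/s to push, and takes no lifting.
- lid_scoop (a point): Centre of the floor of the finger scoop in the lid's top, moves with the lid. Same axes as the box. The scoop is a brass-floored pocket 64 mm along x, 38 mm along y and 8 mm deep, with upright walls; the lid's top is 72 mm and the scoop's floor 64 mm above the bench. With the lid closed it lies at box y = +85 mm.
- chisel_0: Chisel with a timber handle, 30 x 272 x 30 mm, lying loose inside the box along its length under the lid.
- chisel_1: A second such chisel, loose inside the box.
- flat_file: File with a timber handle, 26 x 245 x 29 mm, loose inside the box between the chisels.
- tape_measure: Yellow steel tape measure, 34 x 97 x 68 mm, loose on the bench near the box's front left corner.
- screwdriver_0: Yellow-handled screwdriver, 32 x 216 x 33 mm, lying on the bench to the right of the box.
- offcut_3: Sawn timber offcut, 60 x 140 x 35 mm, loose on the bench to the left of the box, beyond the band.

How it is judged:
By the outcome, as a careful person would: the job done as asked, in the order asked, and still so for the second after the job is handed in, with the robot touching nothing.
It also fails if it takes over 46 s, if anything falls off the work surface, if the arm or the gripper's body presses on something with over 40 N, if the wrist force passes 120 N, or if a joint passes its speed limit or range.

## Working session

There is one attempt and no reset: what is moved stays moved. The work goes in short steps, Python scripts to look and compute and a tool call to move; the robot and the scene stay as the last step left them, time stands still between calls to the robot, and variables do not carry over. Pictures are saved under pics/ and viewed, at most 10 in all, crops included, and the job is handed in when it is done.

Besides the shell and the picture viewer there is one more tool, called after "Call:" as name(argument=value, ...) on one line, values as JSON. send_rows: Moves the arm, as the interface text tells. Its arguments: {"type":"object","properties":{"commands":{"type":"array","items":{"type":"array","items":{"type":"number"}}},"grip":{"type":"number"},"grip_force":{"type":"number"}},"required":["commands"]}

```bash
mkdir -p pics; python3 - <<'E'
from station import r
import cv2,numpy as np
np.set_printoptions(precision=4,suppress=True)
o=r.get_obs();print(o['t'],o['eef_pos'],o['tool_rot'],o['ft_force'],o['opening'])
for n in("scene","side"):
    c=r.capture(n);cv2.imwrite(f"pics/{n}0.png",c["img"]);print(n,c["fx"],c["fy"],c["cx"],c["cy"]);print(np.array(c["pose"]))
E
```

```text
0.0 [ 0.1669 -0.5496  0.2414] [[ 0.9569  0.2905 -0.0004]
 [ 0.2905 -0.9569  0.002 ]
 [ 0.0002 -0.002  -1.    ]] [ 0.4338  0.1258 -0.7754] 0.08531692301346389
scene 442.4036771932856 442.4036771932856 252.5600140426734 190.7617367120253
[[ 0.5508 -0.4019  0.7315 -0.616 ]
 [-0.8345 -0.2483  0.4919 -0.7261]
 [-0.016  -0.8814 -0.4721  0.7901]
 [ 0.      0.      0.      1.    ]]
side 415.05468845797293 415.05468845797293 251.74156664851014 197.14115047686693
[[-0.9609 -0.1367  0.241   0.0957]
 [-0.2769  0.5001 -0.8205  1.1799]
 [-0.0084 -0.8551 -0.5183  0.8215]
 [ 0.      0.      0.      1.    ]]
```

View pics/scene0.png

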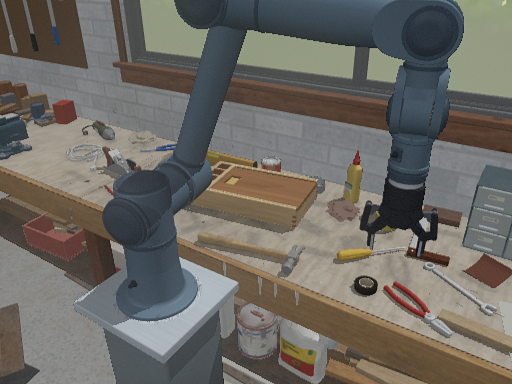

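View pics/side0.png

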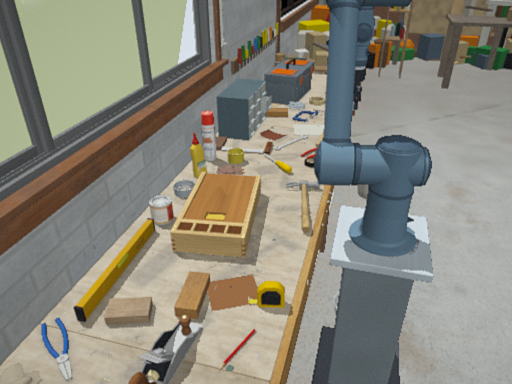

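The side view shows the band end (squares at about row 230, columns 180–250) and the brass scoop near (216,216). I'll enlarge that area.

```bash
python3 - <<'E'
import cv2
a=cv2.imread("pics/side0.png")[165:260,165:270];cv2.imwrite("pics/sc.png",cv2.resize(a,None,fx=6,fy=6,interpolation=cv2.INTER_CUBIC))
E
```

```text
(no output)
```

View pics/sc.png

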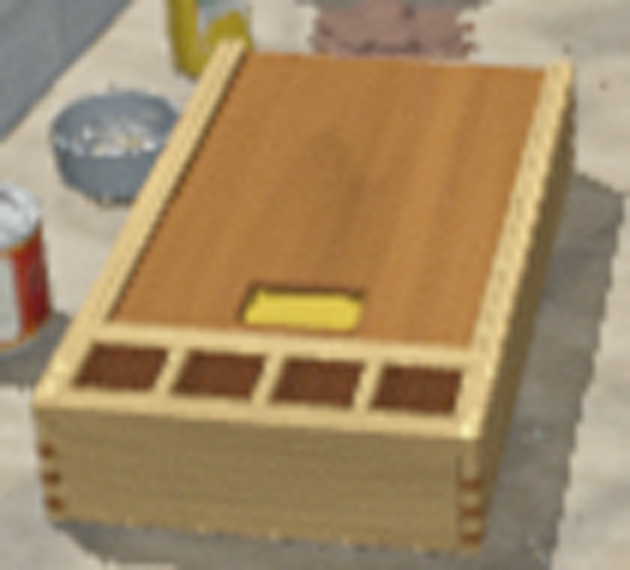

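The crop shows the four squares at crop (122,366), (220,374), (318,382) and (418,389), with the box's outer corners clearly visible. Next is a planar pose fit.

```bash
cat > h.py <<'E'
import numpy as np,cv2
from station import r
from scipy.optimize import least_squares
np.set_printoptions(precision=4,suppress=True)
def proj(c,P):
    T=np.linalg.inv(np.array(c["pose"]));q=P@T[:3,:3].T+T[:3,3]
    return np.c_[c["fx"]*q[:,0]/q[:,2]+c["cx"],c["fy"]*q[:,1]/q[:,2]+c["cy"]]
def w(p,P):
    P=np.array(P,float);c,s=np.cos(p[2]),np.sin(p[2])
    return np.c_[p[0]+c*P[:,0]-s*P[:,1],p[1]+s*P[:,0]+c*P[:,1],P[:,2]]
E
python3 - <<'E'
from h import *
c=r.capture("side")
uv=np.array([[122,366],[220,374],[318,382],[418,389],[38,403],[478,435],[230,42],[572,62]])/6.+165
P=np.array([[78,162.5,78],[26,162.5,78],[-26,162.5,78],[-78,162.5,78],[115,200,78],[-115,200,78],[115,-200,78],[-115,-200,78]])/1e3
s=least_squares(lambda p:(proj(c,w(p,P))-uv).ravel(),[.5,.1,0],loss='soft_l1')
p=s.x;print(p,np.degrees(p[2]));print(proj(c,w(p,P))-uv)
print(w(p,np.array([[78,162.5,78],[26,162.5,78],[-26,162.5,78],[-78,162.5,78],[0,85,64],[0,-90,64]])/1e3))
a=c["img"];
S=r.capture("scene");print(proj(S,w(p,P)))
np.save("p.npy",p)
E
```

```text
[0.5374 0.0518 0.1375] 7.880448494320105
[[ 0.091  -0.0251]
 [ 0.0648 -0.0869]
 [ 0.2062 -0.1356]
 [ 0.1846 -0.0043]
 [-1.1235 -0.0506]
 [ 0.2076  0.6105]
 [-1.1108 -0.5805]
 [ 1.0763 -0.3303]]
[[ 0.5923  0.2234  0.078 ]
 [ 0.5408  0.2163  0.078 ]
 [ 0.4893  0.2092  0.078 ]
 [ 0.4378  0.202   0.078 ]
 [ 0.5257  0.136   0.064 ]
 [ 0.5497 -0.0374  0.064 ]]
[[222.3141 166.1823]
 [215.5307 171.6067]
 [208.3992 177.3095]
 [200.8921 183.3128]
 [218.5114 160.8888]
 [186.1787 185.7639]
 [316.4465 179.385 ]
 [293.3214 209.4392]]
```

Call:
send_rows(commands=[[0.329,-0.214,0.04,0,0,-60],[0.329,-0.214,0.04,0,0,-60],[0.329,-0.214,0.04,0,0,-60],[0.329,-0.214,0.04,0,0,-60],[0.329,-0.214,0.04,0,0,-60],[0.329,-0.214,0.04,0,0,-60],[0.329,-0.214,0.04,0,0,-60],[0.329,-0.214,0.04,0,0,-60]], grip=255, grip_force=20)

```text
t: 1.0
eef_pos: [0.4207, -0.2477, 0.2021]
tool_rot: [[0.224, 0.975, 0.0], [0.975, -0.224, 0.0], [0.0, 0.0, -1.0]]
ft_force: [0.1, -1.3, -0.4]
opening: 0.0001
grasp_force: 0.0
```

```bash
cat >> h.py <<'E'
from scipy.spatial.transform import Rotation as Ro
def row(tgt):  # tgt in box frame; aligned tool (x=box y, y=box x, z down)
    p=np.load("p.npy");o=r.get_obs();R=np.array(o["tool_rot"]);c,s=np.cos(p[2]),np.sin(p[2])
    Rt=np.array([[-s,c,0],[c,s,0],[0,0,-1]])
    d=R.T@(w(p,[tgt])[0]-o["eef_pos"]);v=Ro.from_matrix(R.T@Rt).as_rotvec(degrees=True)
    print("t",round(o["t"],2),"pos",o["eef_pos"],"F",np.array(o["ft_force"]),"j",o["joints"],"op",o["opening"]);print("row",d,v)
E
python3 -c "
from h import *
row([-.078,.1625,.12])"
```

```text
t 1.0 pos [ 0.4207 -0.2477  0.2021] F [ 0.1272 -1.2506 -0.3652] j [-37.9471  12.5562 -13.9038  63.5378   0.0062  64.9873] op 8.066792574083423e-05
row [ 0.4422 -0.084   0.0821] [  0.0054  -0.0038 -20.8148]
```

Call:
send_rows(commands=[[0.442,-0.084,0.082,0,0,-20.8],[0.442,-0.084,0.082,0,0,-20.8],[0.442,-0.084,0.082,0,0,-20.8],[0.442,-0.084,0.082,0,0,-20.8],[0.442,-0.084,0.082,0,0,-20.8],[0.442,-0.084,0.082,0,0,-20.8],[0.442,-0.084,0.082,0,0,-20.8],[0.442,-0.084,0.082,0,0,-20.8]])

```text
t: 1.8
eef_pos: [0.4356, 0.1453, 0.1303]
tool_rot: [[-0.134, 0.991, 0.001], [0.991, 0.134, -0.0], [-0.0, 0.001, -1.0]]
ft_force: [1.4, -0.3, 0.1]
opening: -0.0001
grasp_force: 0.0
```

```bash
python3 -c "
from h import *
row([-.078,.1625,.12])"
```

```text
t 1.8 pos [0.4356 0.1453 0.1303] F [ 1.3739 -0.2512  0.1403] j [ 10.5374  12.3984 -25.4346  52.1338  -0.0148  92.8437] op -0.0001105593990134896
row [0.0559 0.0098 0.0103] [ 0.0339  0.0132 -0.1868]
```

Call:
send_rows(commands=[[0.05,0.009,0.009,0,0,0],[0.05,0.009,0.009,0,0,0],[0.05,0.009,0.009,0,0,0],[0.05,0.009,0.009,0,0,0]])

```text
t: 2.2
eef_pos: [0.4379, 0.1932, 0.1216]
tool_rot: [[-0.133, 0.991, -0.0], [0.991, 0.133, -0.001], [-0.001, -0.0, -1.0]]
ft_force: [1.1, -0.0, 0.4]
opening: -0.0
grasp_force: 0.0
```

```bash
python3 -c "
from h import *
row([-.078,.1625,.12])
c=r.capture('wrist');cv2.imwrite('pics/w1.png',c['img'])
p=np.load('p.npy')
print(proj(c,w(p,np.array([[-78,162.5,78],[-26,162.5,78],[26,162.5,78],[78,162.5,78],[-115,200,78],[-99,183.5,78],[-57,183.5,78],[-57,141.5,78],[0,85,64]])/1e3)))"
```

```text
t 2.2 pos [0.4379 0.1932 0.1216] F [ 1.1203 -0.0324  0.393 ] j [ 16.2242  14.997  -23.402   51.6319  -0.0374  98.5825] op -5.150420257878312e-07
row [0.0088 0.0011 0.0015] [-0.0251  0.0416 -0.2388]
[[257.3951 216.2347]
 [348.9094 215.9287]
 [440.5018 215.6224]
 [532.1723 215.3159]
 [188.2237 150.6495]
 [219.1769 180.4824]
 [295.5669 180.2142]
 [293.1977 249.7272]
 [372.4131 316.1444]]
```

View pics/w1.png

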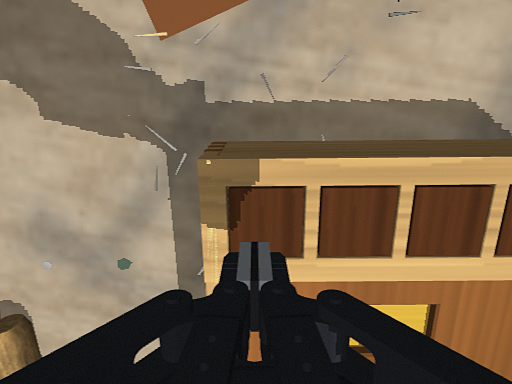

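The wrist view shows the first square centred at about (267,222), where the model predicted (257,216). The second is at (360,221) against (349,216). That is roughly 5 mm of disagreement, so I'll settle the arm and measure the centroids numerically in each view.

Call:
send_rows(commands=[[0.002,0.004,0.0,0,0,0],[0.002,0.004,0.0,0,0,0],[0.002,0.004,0.0,0,0,0]])

```text
t: 2.55
eef_pos: [0.4422, 0.1959, 0.1218]
tool_rot: [[-0.132, 0.991, 0.0], [0.991, 0.132, -0.0], [-0.0, 0.0, -1.0]]
ft_force: [-0.5, 0.9, 0.0]
opening: -0.0001
grasp_force: 0.0
```

```bash
python3 - <<'E'
from h import *
p=np.load('p.npy');row([-.078,.1625,.12])
P=np.array([[78,162.5,78],[26,162.5,78],[-26,162.5,78],[-78,162.5,78]])/1e3
for n in("wrist","side","scene"):
    c=r.capture(n);cv2.imwrite(f"pics/{n}2.png",c["img"]);im=c["img"].astype(int)
    m=((im[...,2]<125)&(im[...,2]-im[...,0]>25)).astype(np.uint8)
    k,l,st,ce=cv2.connectedComponentsWithStats(m,connectivity=4)
    print(n);print(proj(c,w(p,P)))
    q=proj(c,w(p,P))
    for i in range(1,k):
        if st[i,4]>(1500 if n=="wrist" else 15) and np.linalg.norm(q-ce[i],axis=1).min()<25: print(" comp",st[i],ce[i])
E
```

```text
t 2.55 pos [0.4422 0.1959 0.1218] F [-0.5183  0.8687  0.0262] j [ 16.3776  15.4682 -22.719   51.7884  -0.0073  98.7753] op -0.0001497828513163507
row [ 0.0067 -0.0036  0.0018] [ 0.0252  0.0035 -0.2781]
wrist
[[522.605  218.495 ]
 [431.429  218.8867]
 [340.2967 219.2782]
 [249.2081 219.6695]]
 comp [ 397  188   89   72 5309] [440.1125 224.0674]
 comp [ 309  189   83   72 5294] [348.9594 225.0595]
side
[[185.4243 225.9749]
 [201.7314 227.2465]
 [218.2062 228.5311]
 [234.8513 229.829 ]]
 comp [242 184  19  72 262] [251.3206 221.0878]
 comp [170 205   4  16  38] [171.1842 213.5   ]
 comp [178 223  15   7  83] [184.988  225.7831]
 comp [194 224  15   7  83] [201.1325 227.0723]
 comp [211 225  14   7  83] [217.4217 228.2771]
 comp [227 226  15   9  96] [234.5833 230.    ]
scene
[[222.3141 166.1823]
 [215.5307 171.6067]
 [208.3992 177.3095]
 [200.8921 183.3128]]
 comp [209 152  44  15 242] [226.814  159.8388]
 comp [217 164  14   5  50] [223.62 165.92]
 comp [210 169  14   6  57] [216.9298 171.2982]
 comp [203 174  14   7  61] [209.9016 176.9016]
 comp [170 175  14  12  95] [177.2316 181.1684]
 comp [224 175  18   8  39] [232.6667 177.5385]
```

The three views differ by a few millimetres. Averaged, they move the estimate about +4 mm in box x, which is within the squares' margins. I'll go above square −78 and probe.

```bash
python3 - <<'E'
from h import *
p=np.load('p.npy');q=w(p,[[.004,-.0005,0]])[0];p[:2]=q[:2];np.save('p.npy',p)
row([-.078,.1625,.097])
E
```

```text
t 2.7 pos [0.4418 0.1962 0.1216] F [0.5142 0.2698 0.3053] j [ 16.4299  15.472  -22.741   51.7895  -0.0069  98.7753] op -3.7383365637135584e-05
row [0.0058 0.0008 0.0246] [-0.0014  0.0072 -0.2259]
```

Call:
send_rows(commands=[[0.006,0.001,0.015,0,0,-0.2],[0.006,0.001,0.025,0,0,-0.2],[0.006,0.001,0.028,0,0,-0.2],[0.006,0.001,0.03,0,0,-0.2],[0.006,0.001,0.031,0,0,-0.2]])

```text
t: 3.2
eef_pos: [0.4419, 0.2025, 0.0905]
tool_rot: [[-0.137, 0.991, -0.0], [0.991, 0.137, -0.0], [-0.0, -0.0, -1.0]]
ft_force: [0.5, 0.5, -0.8]
opening: 0.0005
grasp_force: 0.0
```

Call:
send_rows(commands=[[0,0,0.001,0,0,0],[0,0,0.002,0,0,0],[0,0,0.002,0,0,0]])

```text
t: 3.5
eef_pos: [0.4423, 0.2027, 0.089]
tool_rot: [[-0.137, 0.991, 0.001], [0.991, 0.137, 0.0], [-0.0, 0.001, -1.0]]
ft_force: [-1.2, -0.8, 2.8]
opening: -0.0002
grasp_force: 1.4
```

Call:
send_rows(commands=[[0,0,0.001,0,0,0],[0,0,0.001,0,0,0],[0,0,0.001,0,0,0]])

```text
t: 3.8
eef_pos: [0.4423, 0.2027, 0.089]
tool_rot: [[-0.137, 0.991, 0.001], [0.991, 0.137, 0.0], [-0.0, 0.001, -1.0]]
ft_force: [-3.1, -1.0, 12.2]
opening: -0.0
grasp_force: 5.9
```

Rigid: 12 N with no movement. On to the next square, 52 mm along tool y.

Call:
send_rows(commands=[[0,0,-0.01,0,0,0],[0,0.026,-0.01,0,0,0],[0,0.052,-0.01,0,0,0],[0,0.052,-0.006,0,0,0],[0,0.052,-0.003,0,0,0],[0,0.052,-0.001,0,0,0],[0,0.052,0.0,0,0,0],[0,0.052,0.0,0,0,0]])

```text
t: 4.6
eef_pos: [0.4927, 0.2096, 0.089]
tool_rot: [[-0.138, 0.99, 0.001], [0.99, 0.138, -0.0], [-0.0, 0.0, -1.0]]
ft_force: [-3.2, -2.2, 11.4]
opening: -0.0002
grasp_force: 5.7
```

Also rigid, so on to the third.

Call:
send_rows(commands=[[0,0,-0.01,0,0,0],[0,0.026,-0.01,0,0,0],[0,0.052,-0.01,0,0,0],[0,0.052,-0.006,0,0,0],[0,0.052,-0.003,0,0,0],[0,0.052,-0.001,0,0,0],[0,0.052,0.0,0,0,0],[0,0.052,0.0,0,0,0]])

```text
t: 5.4
eef_pos: [0.5437, 0.2167, 0.0875]
tool_rot: [[-0.138, 0.99, -0.001], [0.99, 0.138, -0.001], [-0.0, -0.002, -1.0]]
ft_force: [-0.5, 0.9, 1.5]
opening: -0.0001
grasp_force: 0.8
```

This one gives: 1.5 N at about 1.5 mm below contact. Pressing it right in.

Call:
send_rows(commands=[[0,0,0.002,0,0,0],[0,0,0.004,0,0,0],[0,0,0.006,0,0,0],[0,0,0.007,0,0,0],[0,0,0.007,0,0,0],[0,0,0.007,0,0,0]])

```text
t: 6.0
eef_pos: [0.5444, 0.2169, 0.0819]
tool_rot: [[-0.137, 0.991, -0.0], [0.991, 0.137, 0.0], [0.0, -0.0, -1.0]]
ft_force: [-7.1, -2.0, 14.2]
opening: 0.0001
grasp_force: 7.0
```

It is at its stop, 7.1 mm in and 14 N. Now I'll release it and look at the lid.

Call:
send_rows(commands=[[0,0,-0.01,0,0,0],[0,0,-0.03,0,0,0],[0,0,-0.04,0,0,0],[0,0,-0.04,0,0,0],[-0.03,-0.01,-0.04,0,0,0],[-0.05,-0.02,-0.04,0,0,0],[-0.05,-0.02,-0.04,0,0,0]])

```text
t: 6.7
eef_pos: [0.5307, 0.1626, 0.1194]
tool_rot: [[-0.135, 0.991, -0.002], [0.991, 0.135, -0.001], [-0.001, -0.003, -1.0]]
ft_force: [-0.3, 0.5, 0.5]
opening: 0.0001
grasp_force: 0.0
```

```bash
python3 - <<'E'
from h import *
p=np.load('p.npy');row([0,.060,.1])
for n in("wrist","side"):
    c=r.capture(n);cv2.imwrite(f"pics/{n}3.png",c["img"]);im=c["img"].astype(int)
    m=((im[...,0]<110)&(im[...,1]>120)&(im[...,2]-im[...,0]>90)).astype(np.uint8)
    k,l,st,ce=cv2.connectedComponentsWithStats(m,connectivity=4);q=proj(c,w(p,[[0,.085,.064],[0,.060,.064]]))
    print(n,q)
    for i in range(1,k):
        if st[i,4]>15 and np.linalg.norm(q-ce[i],axis=1).min()<90: print(" comp",st[i],ce[i])
S=cv2.resize(cv2.imread("pics/side3.png")[165:265,160:270],None,fx=3.84,fy=3.84)
cv2.imwrite("pics/m3.png",cv2.hconcat([S,cv2.resize(cv2.imread("pics/wrist3.png"),(370,S.shape[0]))]))
E
```

```text
t 6.7 pos [0.5307 0.1626 0.1194] F [-0.3329  0.5075  0.5096] j [ 10.508   23.2279 -11.6988  55.2212  -0.0468  92.7732] op 0.00010638979284009729
row [-0.0512 -0.0044  0.0195] [-0.1456  0.0537 -0.1457]
wrist [[248.4915 261.5325]
 [248.7614 295.79  ]]
 comp [284 188  17   1  17] [292. 188.]
 comp [226 215  16   1  16] [233.5 215. ]
 comp [263 223  38   3  50] [279.62 224.04]
 comp [318 225  18   2  26] [326.0385 225.6923]
 comp [201 238  50   4 116] [225.9741 240.0259]
 comp [260 238  27   4  55] [273.4182 239.7273]
 comp [325 256   9  28  64] [326.8906 266.9062]
 comp [157 257  12  12  38] [162.8684 260.5789]
 comp [157 270  15  25  77] [163.6234 283.8442]
 comp [292 284   7  10  24] [296.375 287.375]
 comp [201 285  15  12 132] [206.7803 289.5303]
side [[214.456  217.5068]
 [216.1056 213.3137]]
 comp [190 145   5  17  36] [192.4722 151.5   ]
 comp [229 148  14  15 146] [236.1575 155.3151]
 comp [275 160  17  13  90] [283.9667 165.9556]
 comp [ 187  171   71   49 1491] [229.8256 196.9524]
 comp [200 282   6   7  21] [202.619  285.3333]
 comp [175 285  26  25 346] [189.0347 297.8526]
```

View pics/m3.png

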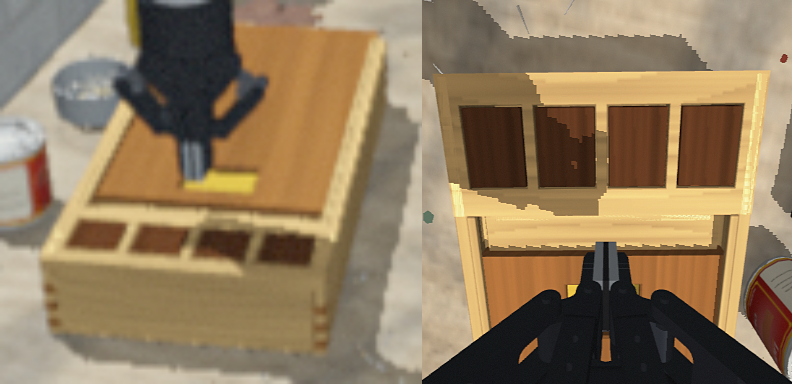

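The lid has sprung: a gap shows between the band's edge (wrist row ~215) and the lid's edge (row ~249). The brass floor's top is at row ~285. I'll work out the actual lid travel, using the band edge as reference.

```bash
python3 - <<'E'
from h import *
p=np.load('p.npy');c=r.capture('wrist');T=np.array(c["pose"])
def un(u,v,z):
    d=T[:3,:3]@np.array([(u-c["cx"])/c["fx"],(v-c["cy"])/c["fy"],1]);X=T[:3,3]+d*(z-T[2,3])/d[2]
    R=np.array([[np.cos(p[2]),np.sin(p[2])],[-np.sin(p[2]),np.cos(p[2])]]);return R@(X[:2]-p[:2])
im=cv2.cvtColor(c["img"],cv2.COLOR_BGR2HSV)
for u in(110,120,210): print(u,[(v,*im[v,u]) for v in range(204,300,3)])
for u,v,z in((210,215,.078),(210,249,.072),(252,285,.064),(202,290,.064),(302,290,.064),(210,187,.078),(210,104,.078)):print(u,v,z,un(u,v,z))
row([0,.06,.1])
E
```

```text
110 [(204, np.uint8(20), np.uint8(119), np.uint8(234)), (207, np.uint8(20), np.uint8(118), np.uint8(236)), (210, np.uint8(20), np.uint8(117), np.uint8(238)), (213, np.uint8(21), np.uint8(117), np.uint8(240)), (216, np.uint8(21), np.uint8(113), np.uint8(243)), (219, np.uint8(24), np.uint8(95), np.uint8(251)), (222, np.uint8(20), np.uint8(113), np.uint8(238)), (225, np.uint8(19), np.uint8(120), np.uint8(233)), (228, np.uint8(19), np.uint8(121), np.uint8(229)), (231, np.uint8(18), np.uint8(121), np.uint8(226)), (234, np.uint8(20), np.uint8(119), np.uint8(234)), (237, np.uint8(20), np.uint8(116), np.uint8(236)), (240, np.uint8(20), np.uint8(120), np.uint8(232)), (243, np.uint8(18), np.uint8(119), np.uint8(225)), (246, np.uint8(18), np.uint8(120), np.uint8(223)), (249, np.uint8(18), np.uint8(125), np.uint8(233)), (252, np.uint8(19), np.uint8(123), np.uint8(137)), (255, np.uint8(13), np.uint8(159), np.uint8(80)), (258, np.uint8(14), np.uint8(175), np.uint8(73)), (261, np.uint8(14), np.uint8(171), np.uint8(182)), (264, np.uint8(14), np.uint8(170), np.uint8(178)), (267, np.uint8(14), np.uint
[... 3523 characters left out ...]
t8(165), np.uint8(170)), (285, np.uint8(13), np.uint8(168), np.uint8(168)), (288, np.uint8(24), np.uint8(176), np.uint8(240)), (291, np.uint8(23), np.uint8(176), np.uint8(236)), (294, np.uint8(20), np.uint8(145), np.uint8(104)), (297, np.uint8(90), np.uint8(32), np.uint8(24))]
210 215 0.078 [-0.0196  0.1232]
210 249 0.072 [-0.0213  0.0993]
252 285 0.064 [0.0038 0.0697]
202 290 0.064 [-0.0289  0.066 ]
302 290 0.064 [0.0365 0.066 ]
210 187 0.078 [-0.019   0.1395]
210 104 0.078 [-0.0173  0.1833]
t 6.85 pos [0.5321 0.165  0.1201] F [-0.1584 -0.0149  0.0042] j [ 10.6944  23.3065 -11.4753  55.2249   0.0235  92.8078] op -0.00020824429943178496
row [-0.0534 -0.0064  0.02  ] [-0.0078 -0.0231  0.0062]
```

```bash
python3 - <<'E'
from h import *
p=np.load('p.npy');c=r.capture('side')
h=cv2.cvtColor(c["img"],cv2.COLOR_BGR2HSV).astype(int)
m=((h[...,0]>=21)&(h[...,0]<30)&(h[...,1]>150)).astype(np.uint8)
k,l,st,ce=cv2.connectedComponentsWithStats(m)
for i in range(1,k):
    if st[i,4]>10 and 180<ce[i][0]<250 and 190<ce[i][1]<235:print(st[i],ce[i])
for y in(.06,.052):
  q=np.array([[s*.032,y+t*.019,.064] for s in(1,-1) for t in(-1,1)]);print(y,proj(c,w(p,q)).round(1).tolist())
u=cv2.imread("pics/side0.png");h=cv2.cvtColor(u,cv2.COLOR_BGR2HSV).astype(int);m=((h[...,0]>=21)&(h[...,0]<30)&(h[...,1]>150)).astype(np.uint8)
k,l,st,ce=cv2.connectedComponentsWithStats(m)
for i in range(1,k):
    if st[i,4]>10 and 180<ce[i][0]<250 and 190<ce[i][1]<235:print("closed",st[i],ce[i])
E
```

```text
[208 209  19   7  75] [218.6933 212.0533]
0.06 [[208.0, 209.5], [205.3, 215.8], [226.7, 210.9], [224.4, 217.2]]
0.052 [[208.6, 208.3], [205.9, 214.4], [227.2, 209.6], [224.9, 215.8]]
closed [206 213  19   7 103] [215.2718 216.2718]
```

The scoop lies at about box y 0.052–0.060, so I'll use 0.056; the tips have ±8 mm of room. Hover and descend gently.

Call:
send_rows(commands=[[-0.03,-0.006,0.01,0,0,0],[-0.057,-0.006,0.02,0,0,0],[-0.057,-0.006,0.03,0,0,0],[-0.057,-0.006,0.034,0,0,0],[-0.057,-0.006,0.037,0,0,0],[-0.057,-0.006,0.038,0,0,0]])

```text
t: 7.5
eef_pos: [0.5339, 0.1084, 0.0824]
tool_rot: [[-0.139, 0.99, -0.0], [0.99, 0.139, 0.0], [0.0, -0.0, -1.0]]
ft_force: [-0.5, -0.0, -0.8]
opening: -0.0003
grasp_force: 0.0
```

```bash
python3 - <<'E'
from h import *
row([0,.056,.077])
E
```

```text
t 7.5 pos [0.5339 0.1084 0.0824] F [-0.4771 -0.0088 -0.8386] j [  4.8014  23.9929 -16.6028  49.4105   0.0094  86.8235] op -0.0003006344710047849
row [-0.0011 -0.0003  0.0054] [-0.0057 -0.0097  0.0974]
```

Call:
send_rows(commands=[[0,0,0.002,0,0,0],[0,0,0.004,0,0,0],[0,0,0.005,0,0,0],[0,0,0.005,0,0,0]])

```text
t: 7.9
eef_pos: [0.5338, 0.1075, 0.0775]
tool_rot: [[-0.137, 0.991, -0.0], [0.991, 0.137, -0.0], [-0.0, -0.0, -1.0]]
ft_force: [-0.6, 0.3, 0.1]
opening: 0.0003
grasp_force: 0.0
```

The tips are in the scoop with no contact force. Pushing along −y.

Call:
send_rows(commands=[[-0.008,0,0,0,0,0],[-0.02,0,0,0,0,0],[-0.035,0,0,0,0,0],[-0.05,0,0,0,0,0],[-0.065,0,0,0,0,0],[-0.08,0,0,0,0,0],[-0.095,0,0,0,0,0],[-0.105,0,0,0,0,0]])

```text
t: 8.7
eef_pos: [0.5487, 0.0015, 0.0776]
tool_rot: [[-0.136, 0.991, 0.0], [0.991, 0.136, -0.001], [-0.001, 0.0, -1.0]]
ft_force: [1.2, 1.9, 0.3]
opening: 0.0002
grasp_force: 0.7
```

```bash
python3 - <<'E'
from h import *
row([0,-.098,.0775])
E
```

```text
t 8.7 pos [0.5487 0.0015 0.0776] F [1.1994 1.9111 0.2742] j [ -6.4501  24.6412 -16.3633  48.9732  -0.0334  75.7331] op 0.00019439277311550572
row [-0.0472 -0.0003  0.0002] [ 0.0133  0.0378 -0.0636]
```

Pushing with about 2 N. I'll continue to near the stop, then creep.

Call:
send_rows(commands=[[-0.01,0,0,0,0,0],[-0.02,0,0,0,0,0],[-0.03,0,0,0,0,0],[-0.037,0,0,0,0,0],[-0.041,0,0,0,0,0],[-0.043,0,0,0,0,0],[-0.045,0,0,0,0,0],[-0.046,0,0,0,0,0]])

```text
t: 9.5
eef_pos: [0.5544, -0.0421, 0.0775]
tool_rot: [[-0.138, 0.99, -0.0], [0.99, 0.138, -0.0], [-0.0, -0.0, -1.0]]
ft_force: [-0.2, 1.2, 0.4]
opening: 0.0
grasp_force: 0.4
```

```bash
python3 - <<'E'
from h import *
row([0,-.098,.0775])
E
```

```text
t 9.5 pos [ 0.5544 -0.0421  0.0775] F [-0.2014  1.1963  0.3746] j [-10.8754  25.4239 -15.123   49.4767  -0.0133  71.2171] op 1.627911977206613e-05
row [-0.0032 -0.     -0.    ] [-0.0265  0.005   0.0271]
```

Not at the stop yet, so I'll creep on.

Call:
send_rows(commands=[[-0.002,0,0,0,0,0],[-0.003,0,0,0,0,0],[-0.004,0,0,0,0,0],[-0.005,0,0,0,0,0],[-0.005,0,0,0,0,0]])

```text
t: 10.0
eef_pos: [0.5552, -0.0473, 0.0775]
tool_rot: [[-0.137, 0.991, -0.0], [0.991, 0.137, -0.0], [-0.0, -0.0, -1.0]]
ft_force: [0.3, -0.3, -1.3]
opening: 0.0002
grasp_force: 0.2
```

Call:
send_rows(commands=[[-0.001,0,0,0,0,0],[-0.002,0,0,0,0,0],[-0.003,0,0,0,0,0],[-0.004,0,0,0,0,0]])

```text
t: 10.4
eef_pos: [0.5553, -0.0482, 0.0775]
tool_rot: [[-0.139, 0.99, -0.001], [0.99, 0.139, 0.007], [0.007, 0.0, -1.0]]
ft_force: [-1.8, 11.2, 3.5]
opening: 0.0001
grasp_force: 5.7
```

11 N with no further motion, so the lid is at its stop. I'll back off within the scoop, lift out and look.

Call:
send_rows(commands=[[0.003,0,0,0,0,0],[0.008,0,0,0,0,0],[0.01,0,0,0,0,0],[0.01,0,-0.015,0,0,0],[0.01,0,-0.05,0,0,0],[0.01,0,-0.1,0,0,0],[0.01,-0.04,-0.14,0,0,0],[0.01,-0.08,-0.15,0,0,0]])

```text
t: 11.2
eef_pos: [0.4782, -0.0533, 0.2316]
tool_rot: [[-0.138, 0.99, 0.008], [0.99, 0.138, -0.003], [-0.004, 0.008, -1.0]]
ft_force: [-0.0, -0.5, 1.3]
opening: 0.0001
grasp_force: 0.0
```

Call:
send_rows(commands=[[-0.03,-0.03,-0.03,0,0,0],[-0.07,-0.03,-0.04,0,0,0],[-0.12,-0.03,-0.05,0,0,0],[-0.17,-0.03,-0.05,0,0,0],[-0.17,-0.03,-0.05,0,0,0],[-0.17,-0.03,-0.05,0,0,0]])

```text
t: 11.8
eef_pos: [0.4686, -0.2259, 0.2772]
tool_rot: [[-0.135, 0.991, -0.0], [0.991, 0.135, -0.0], [0.0, -0.0, -1.0]]
ft_force: [-0.2, 0.5, 0.0]
opening: -0.0
grasp_force: 0.0
```

```bash
python3 - <<'E'
from h import *
row([0,-.098,.0775]);p=np.load('p.npy')
c=r.capture('side');cv2.imwrite('pics/side4.png',c["img"])
h=cv2.cvtColor(c["img"],cv2.COLOR_BGR2HSV).astype(int);m=((h[...,0]>=21)&(h[...,0]<30)&(h[...,1]>150)).astype(np.uint8)
k,l,st,ce=cv2.connectedComponentsWithStats(m)
for i in range(1,k):
    if st[i,4]>10 and 180<ce[i][0]<260 and 160<ce[i][1]<235:print(st[i],ce[i])
print(proj(c,w(p,[[0,-.09,.064]])))
cv2.imwrite("pics/m4.png",cv2.resize(c["img"][130:330,130:340],None,fx=2.8,fy=2.8))
E
```

```text
t 11.8 pos [ 0.4686 -0.2259  0.2772] F [-0.1617  0.5123  0.0068] j [-32.7144  14.7852   0.22    75.4578  -0.015   49.5447] op -4.687700385535236e-05
row [0.1674 0.1098 0.1997] [-0.0272 -0.0035 -0.1395]
[199 167   7   6  21] [202.0952 169.4286]
[217 187  18   6  74] [225.4054 189.5811]
[[225.0272 190.6349]]
```

View pics/m4.png

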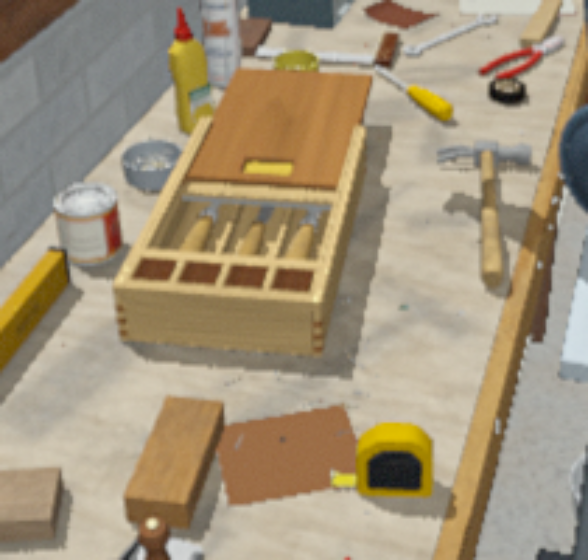

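The lid is fully open: the scoop centroid at (225.4,189.6) is where full travel would put it, (225.0,190.6). All four squares are flush, the tools are still in the box, and nothing else has moved.

```bash
python3 -c "
from station import r
print(r.close_job())"
```

```text
the job is handed in; nothing more can be done
None
```

The button was the third square (box x = +26 mm): I pressed it to its stop, let it rise, pushed the lid by its scoop to the fully open stop, and handed the job in at about 12 s with nothing else disturbed.

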